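Build up the stack of parts boxes from the pick rack

ROBOT

A 6-joint arm with a two-finger parallel gripper is mounted at the origin on the work surface. World frame = base frame: x ahead of the robot, y to its left, z up, the work surface at z = 0. Lengths are in mm, angles in degrees, forces in N, time in s.
With the tool pointing down it reaches from about 350 to 850 mm from the base axis. Payload 8.1 kg.
Tool frame: the origin (TCP) lies midway between the tips of the shut fingers; the grasp point (between the pads) lies 19 mm behind it; x points along the fingers, z is the direction in which the jaws open and shut, and the axes are right-handed (so a half turn about x gives the same grasp; the last joint's range is limited). The gripper opens to 85 mm and grips with 20 to 120 N. Pads are 22 mm wide; open, the fingers measure 114 mm over their backs; the gripper's body (76 mm by 85 mm) begins 54 mm behind the grasp point. The pads swing forward as they close: fully open they stand 13 mm farther back than shut.
Start: joints at [-79.836, 7.471, 85.268, -0, 87.261, -4.893], TCP at [155.891, -579.399, 231.292] pointing down, gripper open.
Joint ranges: [-169.43, 169.43], [-51.17, 129.36], [1.28, 143.12], [-76.62, 256.62], [0, 156.53], [-152.29, 152.29]. Speed limits (degrees/s): [136.94, 136.94, 159.86, 180, 180, 180].

INTERFACE

Orientations are given as [roll, pitch, yaw] about the fixed x, y, z axes, in that order (R = Rz(yaw) Ry(pitch) Rx(roll)).
In Python, from bench import r gives the robot as it stands. The module is installed in compiled form; this text tells all that it offers.
- The arm moves only by the tool servo_tool, never from a script. Its argument "commands" is a list that holds one entry, the list of rows, each a list of 7 numbers: the closure in counts, from 0 (fully open) to 255 (shut), then the shift along the tool's x, y, z in cm, then the turn, a rotation vector about the tool's x, y, z in degrees. A call has 1 to 8 rows; each row is the pose to reach, as a shift and turn from the pose commanded when the call began, along the tool's axes at that moment; what a row does not reach only later rows make up. A row lasts 1/10 s, in which the tool goes at most 50 mm and 8.59 degrees, less where a joint would pass 70% of its speed; a pose out of reach is approached as far as the arm can. A call with a gripper value outside its range is refused whole. The fingers move at their own pace and stop on an object; "force" is the grip in N (left out, the last holds). Time passes only in rows, so rows that repeat a pose let the fingers close. It gives the time, the measured TCP pose, the force and the opening at its end, in the units of the state.
- r.sense(): the state, without advancing time (a new reading comes with each control period).
- r.snapshot(name): name is "scene" or "top" or "wrist"; returns (picture, depth): 420x560x3 uint8, red, green, blue; 420x560 float32, mm along the optical axis (not along the pixel's ray), 0 where there is no reading.
- r.calibration(name): a dict with "fx", "fy", "cx", "cy" (pixels), "pose" (4x4, takes a point from camera to world coordinates). Camera axes: x right, y down, z forward; pixel columns grow to the right and rows downward; lengths in mm; the calibration is good to about 2 mm. A picture is of the moment at which its call begins: read the wrist's pose just before it. calibration takes no time and is no camera call; for the wrist camera it gives the pose at the moment of the call.
- r.hand_in(): hands the job in, once; it reports no verdict.
The state is a dict: "time": time; "joint_pos": joint angles; "qd": joint speeds; "joint_efforts": joint torques, N m; "tool_pos": TCP position; "tcp_rot": TCP orientation; "ft_force": force on the tool from outside, world axes, zero at the start; "wrist_torque": the same for the moment, N m; "finger_gap": finger opening in mm.
Only numpy, scipy, OpenCV 4.12 (cv2) and the standard library are available. Lean on these libraries where they do the work, as an engineer would, in place of code of your own. Each camera call takes 0.05 s, during which the arm holds its last target.

TASK

Take the deep lidded box off the sloped rack and stack it level on the full box's lid, with its four corner feet down in the four recesses of that lid. Then stack the shallow box from the bench on the deep box in the same way. Do not slam the boxes down, and leave the carton, the tape roll and the jar where they stand.

Things in the scene. Friction and masses are not known exactly. Their poses are not given: they have to be found in the camera images.
- base: Full box, heavy, fixed, grey, 60 x 110 mm, 70 mm high with its 10 mm lid; origin at the centre of its underside, x across its width, y along its length, z up. Its lid, as long and wide as the box, slides along y and may stand anywhere within 12 mm either side of centred. This pose does not tell where the lid is: see or feel it. Sliding it takes about 8 N.
- base_top (a point): Point at the middle of the full box, level with the lid's flat top, 70 mm up; does not move with the lid. The lid has four square corner recesses, 13 x 13 mm, 6 mm deep, centred 19 mm in x and 44 mm in y from the lid's centre. A seated box has its foot tips on the recess floors, 6 mm below the top of the lid, with 1.5 mm play all round, so 6 mm lower than one standing on the flat.
- deep_center (a point): Centre (half-way up) of the deep grey lidded box: 60 x 110 mm, 62 mm high over all, 0.25 to 0.5 kg; x across its width, y along its length, z from feet to lid. Four round corner feet, 10 mm across (8 mm at the tip), 8 mm high, 19 mm in x and 44 mm in y from its middle; flat side walls above. Lid clipped firmly on, with the same four recesses as the full box's.
- shallow_center (a point): Centre (half-way up) of the shallow grey lidded box: same footprint, feet and lid as the deep box but 44 mm high over all, 0.14 to 0.28 kg. Stands upright on the bench. x across its 60 mm width, y along its length, z up.
- rack: Fixed two-tier rack, 300 mm high, 186 mm wide; origin on the bench. Its lower tier slopes 30 degrees, rising along +x, 85 mm over the origin; there the deep box stands square on the slope, its width up the slope, against two 24 mm stops 46 mm either side of the middle, free between. The upper tier's front edge is 45 mm in +x from the origin, 240 mm up, in the way of a hand straight from above.
- carton: Cardboard carton 70 x 90 mm, 60 mm high, a bystander; origin at the centre of its underside.
- tape: Roll of packing tape lying flat, 96 mm across, 25 mm high, a bystander; origin at the centre of its underside.
- jar: Clear jar with steel cap, 48 mm across, 60 mm high, a bystander; origin at the centre of its underside.

How it is judged (in metres and radians):
On the way:
1. the deep box is seated level on the full box, feet in the lid's recesses (z of deep_center in the frame of base between 0.092 and 0.0975 m and horizontal distance between deep_center and base below 0.016 m and angle between the y axis of deep_center and the y axis of base, either way round below 0.12 rad and angle between deep_center's own z axis and vertical below 0.05 rad), for 0.2 s.
At the end, for the whole second after the job is handed in: Deep box on the full box, shallow box on the deep box, each level within 3 degrees, lengthways within 7 degrees and within 2.5 mm of seated height (feet in the recesses); centres within 16 mm (deep over full) and 6 mm (shallow over deep); both at rest (all of step 1 and z of shallow_center in the frame of deep_center between 0.044 and 0.0495 m and horizontal distance between shallow_center and deep_center below 0.006 m and angle between the y axis of shallow_center and the y axis of deep_center, either way round below 0.12 rad and angle between shallow_center's own z axis and vertical below 0.05 rad and linear speed of each of deep, shallow below 0.02 m/s); the robot touches nothing.
It fails at once if a box slammed or rammed on the one below (over 60 N) (contact force between deep and base above 60 N or contact force between shallow and deep above 60 N).
It fails at once if carton, tape or jar displaced by more than 40 mm (distance of any of carton, tape, jar from where it was at the start of the episode above 0.04 m).
It also fails if it takes over 67 s, if anything falls off the work surface, if the arm or the gripper's body presses on something with over 40 N, if the wrist force passes 120 N, or if a joint passes its speed limit or range.

## Working session

There is one attempt and no reset: what is moved stays moved. The work goes in short steps, Python scripts to look and compute and a tool call to move; the robot and the scene stay as the last step left them, time stands still between calls to the robot, and variables do not carry over. Pictures are saved under pics/ and viewed, and the job is handed in when it is done.

Besides the shell and the picture viewer there is one more tool, called as name(argument=value, ...), one argument or row to a line, values as JSON. servo_tool: Moves the arm, as the interface text tells. Its arguments: {"type":"object","properties":{"commands":{"type":"array","items":{"type":"array","items":{"type":"array","items":{"type":"number"}}}},"force":{"type":"number"}},"required":["commands"]}

```bash
mkdir -p pics; python3 - <<'E'
from bench import r
import cv2,numpy as np
np.set_printoptions(precision=3,suppress=True)
print(r.sense())
for n in ["scene","top","wrist"]:
    c=r.calibration(n); p,d=r.snapshot(n)
    print(n,c)
    cv2.imwrite(f"pics/{n}0.png",p[:,:,::-1]); np.save(f"pics/{n}0.npy",d)
    np.save(f"pics/{n}0_pose.npy",c["pose"])
E
```

```text
{'time': 0.0, 'joint_pos': array([-79.836,   7.513,  85.327,   0.001,  87.262,  -4.894]), 'qd': array([-0.004, -0.034,  0.016, -0.017, -0.099, -0.003]), 'joint_efforts': array([  0.001, -56.94 , -50.055,  -0.   ,   0.015,   0.   ]), 'tool_pos': array([ 155.807, -578.87 ,  230.289]), 'tcp_rot': array([174.295,  89.898,  99.354]), 'ft_force': array([ 0.897, -1.125, -0.622]), 'wrist_torque': array([ 0.014, -0.016,  0.015]), 'finger_gap': 85.40134079737084}
scene {'fx': 503.01916406855844, 'fy': 503.01916406855844, 'cx': 279.8486916411499, 'cy': 209.46650715833326, 'pose': array([[  -0.542,    0.587,   -0.602, 1059.682],
       [   0.841,    0.379,   -0.387,  341.375],
       [   0.001,   -0.716,   -0.699,  726.218],
       [   0.   ,    0.   ,    0.   ,    1.   ]])}
top {'fx': 459.9117282840723, 'fy': 459.9117282840723, 'cx': 274.57638546321374, 'cy': 214.9150549636691, 'pose': array([[   0.015,   -0.986,    0.167,  353.203],
       [  -1.   ,   -0.017,   -0.016,   21.945],
       [   0.019,   -0.167,   -0.986, 1024.277],
       [   0.   ,    0.   ,    0.   ,    1.   ]])}
wrist {'fx': 363.35405734979673, 'fy': 363.35405734979673, 'cx': 280.33497467630343, 'cy': 215.094318304877, 'pose': array([[   0.26 ,   -0.931,   -0.254,  220.375],
       [  -0.965,   -0.252,   -0.067, -561.382],
       [  -0.001,    0.263,   -0.965,  371.815],
       [   0.   ,    0.   ,    0.   ,    1.   ]])}
```

View pics/scene0.png

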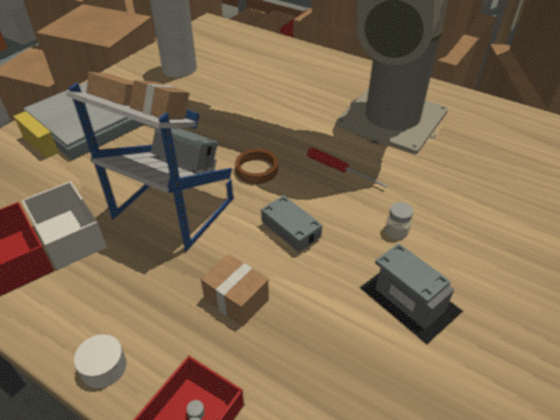

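View pics/top0.png

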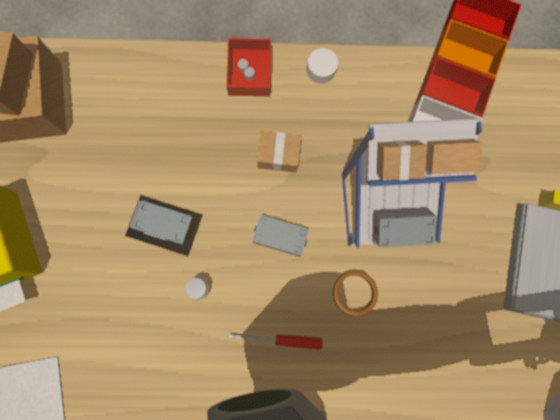

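View pics/wrist0.png

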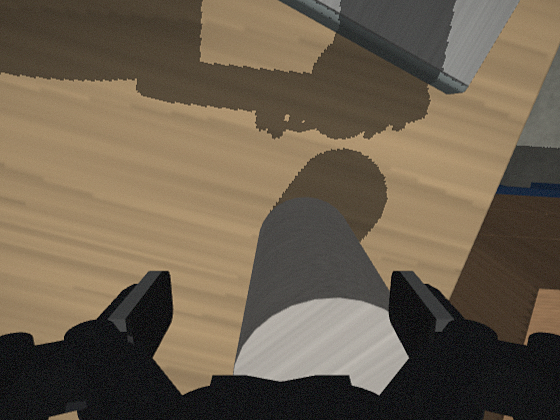

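The scene view shows the full box at (415,288) on a black mat, the shallow box at (291,223), the deep box on the rack tier at (187,145), the carton at (235,288), the tape at (257,165) and the jar at (400,220). In the top view these are the full box (163,223), shallow box (281,235), deep box (405,227), carton (280,150), jar (196,288) and tape (355,293). The wrist view shows a tall cylinder just below the hand.

```bash
cat > h.py <<'E'
import numpy as np,cv2
np.set_printoptions(precision=2,suppress=True,linewidth=150)
def cloud(d,c,pose=None):
    v,u=np.mgrid[0:d.shape[0],0:d.shape[1]]
    P=np.stack([(u-c["cx"])/c["fx"]*d,(v-c["cy"])/c["fy"]*d,d],-1)
    T=c["pose"] if pose is None else pose
    return P@T[:3,:3].T+T[:3,3]
def rect(W,m,zmin,zmax):
    k=m&(W[...,2]>zmin)&(W[...,2]<zmax)
    p=W[k]; return p
E
python3 - <<'E'
from bench import r
from h import *
for n in ["top","scene"]:
    c=r.calibration(n); d=np.load(f"pics/{n}0.npy"); W=cloud(d,c)
    print(n)
    pts={"top":{"base":(163,223),"shal":(281,235),"deep":(405,227),"carton":(270,150),"jar":(196,288),"tape":(355,272),"bench":(300,200),"dropcyl":(322,65)},
     "scene":{"base":(415,275),"shal":(291,220),"deep":(180,140),"carton":(235,275),"jar":(400,212),"tape":(245,170),"bench":(330,250),"cyl":(175,50),"uptier":(120,100)}}[n]
    for k,(u,v) in pts.items(): print(k,W[v,u])
c=r.calibration("top"); W=cloud(np.load("pics/top0.npy"),c)
for k,(u0,u1,v0,v1,z0,z1) in {"base":(120,210,190,260,60,80),"shal":(245,320,205,265,38,50),"carton":(250,310,125,175,53,68),"jar":(180,215,270,305,50,70),"tape":(325,385,265,320,18,35)}.items():
    m=np.zeros(W.shape[:2],bool); m[v0:v1,u0:u1]=1
    p=W[m&(W[...,2]>z0)&(W[...,2]<z1)]
    q=cv2.minAreaRect(p[:,:2].astype(np.float32)); print(k,len(p),"mean",p.mean(0),q, cv2.boxPoints(q).tolist())
E
```

```text
top
base [494.2  239.65  67.93]
shal [475.95  -8.48  45.  ]
deep [ 483.92 -247.64  139.53]
carton [659.81  18.23  60.88]
jar [360.92 165.67  63.44]
tape [ 400.37 -169.9    27.6 ]
bench [562.86 -52.27  -2.01]
dropcyl [871.82 -98.17  40.85]
scene
base [504.12 249.13  71.06]
shal [484.14  -3.06  43.77]
deep [ 502.91 -244.77  145.77]
carton [660.01  -3.82  63.11]
jar [1059.68  341.38  726.22]
tape [ 371.28 -193.83    1.76]
bench [474.02  79.38  -1.2 ]
cyl [ 135.84 -592.01   80.32]
uptier [ 610.26 -252.09  288.33]
base 1575 mean [497.66 243.57  69.11] ((499.11199951171875, 247.4119873046875), (120.87246704101562, 60.418697357177734), 73.28556823730469) [[452.79742431640625, 198.21743774414062], [510.6634216308594, 180.84091186523438], [545.4265747070312, 296.6065368652344], [487.5605773925781, 313.9830627441406]]
shal 1358 mean [477.2   -6.44  43.71] ((477.73651123046875, -6.6733551025390625), (116.14176177978516, 60.578792572021484), 74.02194213867188) [[432.63214111328125, -54.163055419921875], [490.87060546875, -70.83853149414062], [522.8408813476562, 40.81634521484375], [464.602416992
[... 241 characters left out ...]
2041016], [706.6118774414062, 40.77580642700195], [634.6676635742188, 47.35200119018555]]
jar 351 mean [361.66 167.32  59.59] ((361.0083923339844, 167.75978088378906), (40.958744049072266, 42.86650466918945), 1.0937657356262207) [[340.1236267089844, 188.79820251464844], [340.9418640136719, 145.9394989013672], [381.8931579589844, 146.7213592529297], [381.0749206542969, 189.58006286621094]]
tape 610 mean [ 357.25 -170.96   24.59] ((358.04931640625, -171.01690673828125), (93.63463592529297, 93.04485321044922), 1.471869945526123) [[310.0524597167969, -125.71238708496094], [312.4424133300781, -218.72654724121094], [406.0461730957031, -216.32142639160156], [403.6562194824219, -123.30726623535156]]
```

```bash
python3 - <<'E'
import cv2
t=cv2.imread("pics/top0.png"); 
a=cv2.resize(t[185:265,115:325],None,fx=3.6,fy=3.6,interpolation=cv2.INTER_CUBIC)
cv2.imwrite("pics/t_a.png",a)
b=cv2.resize(t[110:260,335:490],None,fx=4,fy=4,interpolation=cv2.INTER_CUBIC);cv2.imwrite("pics/t_b.png",b)
s=cv2.imread("pics/scene0.png")
b=cv2.resize(s[60:260,60:260],None,fx=3,fy=3,interpolation=cv2.INTER_CUBIC);cv2.imwrite("pics/s_b.png",b)
E
```

```text
(no output)
```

View pics/t_a.png

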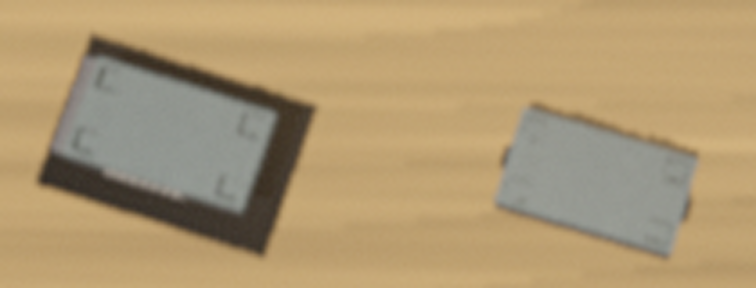

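View pics/t_b.png

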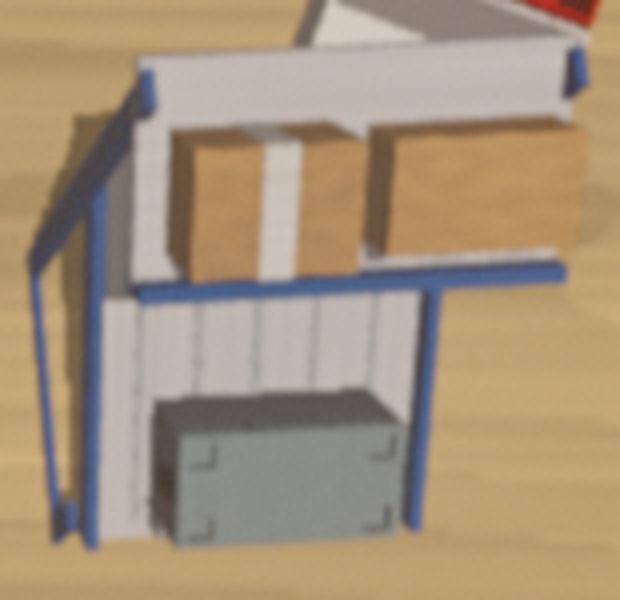

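View pics/s_b.png

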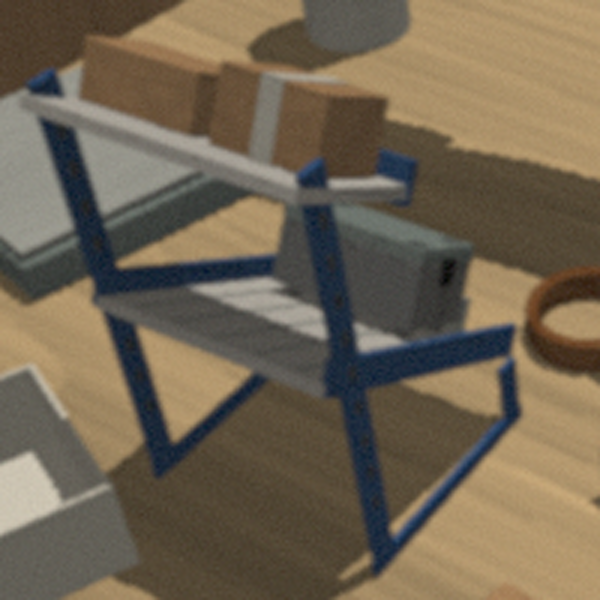

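The crops show the full box's lid shifted lengthwise, with the body exposed at the left (+y) end. The deep box lies between the blue rack rails, its lid facing the robot and clear of the upper tier. Next I'll measure its pose and the lid.

```bash
cat >> h.py <<'E'
def lidrect(W,u0,u1,v0,v1,z0,z1):
    m=np.zeros(W.shape[:2],np.uint8); m[v0:v1,u0:u1]=1
    k=((m>0)&(W[...,2]>z0)&(W[...,2]<z1)).astype(np.uint8)
    n,l,s,_=cv2.connectedComponentsWithStats(k); i=1+np.argmax(s[1:,4]); k=l==i
    return W[k]
E
python3 - <<'E'
from bench import r
from h import *
C={n:cloud(np.load(f"pics/{n}0.npy"),r.calibration(n)) for n in("top","scene")}
def rep(nm,p):
    q=cv2.minAreaRect(p[:,:2].astype(np.float32)); print(nm,len(p),"z",np.median(p[:,2]),"c",np.array(q[0]),"size",np.array(q[1]),q[2])
rep("base top",lidrect(C["top"],120,210,190,260,65.5,75))
rep("base scene",lidrect(C["scene"],360,470,235,320,67,76))
rep("shal top",lidrect(C["top"],245,320,205,265,40,50))
rep("shal scene",lidrect(C["scene"],250,330,190,255,41,50))
for n,(u0,u1,v0,v1) in {"top":(378,435,212,242),"scene":(160,212,128,152)}.items():
    W=C[n][v0:v1,u0:u1].reshape(-1,3); W=W[(W[:,2]>110)&(W[:,2]<185)]
    # plane ransac-ish
    best=0;rng=np.random.default_rng(0)
    for _ in range(400):
        a,b,c=W[rng.choice(len(W),3,False)]; nn=np.cross(b-a,c-a); l=np.linalg.norm(nn)
        if l<1: continue
        nn/=l; nn*=np.sign(nn[2])
        if nn[2]<.6: continue
        k=abs((W-a)@nn)<2.5
        if k.sum()>best: best=k.sum();K=k
    P=W[K];ce=P.mean(0);nn=np.linalg.svd(P-ce)[2][2];nn*=np.sign(nn[2])
    print(n,best,len(W),"cen",ce,"n",nn,"tilt",np.degrees(np.arccos(nn[2])),"az",np.degrees(np.arctan2(nn[1],nn[0])))
    az=np.arctan2(-nn[1],-nn[0])
    # all pts in larger region on that plane
    u0-=15;u1+=15;v0-=10;v1+=10
    A=C[n][v0:v1,u0:u1]; k=(abs((A-ce)@nn)<3).astype(np.uint8)
    nL,l,s,_=cv2.connectedComponentsWithStats(k);P=A[l==1+np.argmax(s[1:,4])]
    # in-plane
    ey=np.cross(nn,[1,0,0]);ey/=np.linalg.norm(ey);ex=np.cross(ey,nn)
    q=cv2.minAreaRect(np.c_[(P-ce)@ex,(P-ce)@ey].astype(np.float32))
    cc=ce+ex*q[0][0]+ey*q[0][1]
    print(" lid centre",cc,"size",q[1],"ang",q[2],"box centre",cc-31*nn,"ex",ex)
E
```

```text
base top 1397 z 69.92687875422882 c [497.88 242.67] size [111.17  60.44] 73.05826568603516
base scene 1817 z 70.12720404210052 c [496.47 240.21] size [111.21  63.72] 73.72990417480469
shal top 1278 z 43.96590884837701 c [477.71  -6.75] size [109.89  60.58] 74.02194213867188
shal scene 1255 z 44.09799656249152 c [477.07  -8.89] size [112.64  62.62] 74.6069564819336
top 1178 1699 cen [ 479.9  -251.39  140.82] n [-0.5  -0.04  0.87] tilt 30.058024719567705 az -175.68414406117162
 lid centre [ 476.35 -251.85  138.75] size (61.91507339477539, 110.93307495117188) ang 5.12708854675293 box centre [ 491.83 -250.69  111.92] ex [ 0.87 -0.02  0.5 ]
scene 371 785 cen [ 506.58 -236.62  142.17] n [0.84 0.05 0.55] tilt 56.872383795146824 az 3.4740174035091735
 lid centre [ 511.88 -229.49  133.39] size (49.27845764160156, 69.11167907714844) ang 7.434571266174316 box centre [ 485.97 -231.07  116.45] ex [ 0.55 -0.08 -0.83]
```

```bash
cat >> h.py <<'E'
from scipy.spatial.transform import Rotation as Ro
def Rt(s): return Ro.from_euler('xyz',s["tcp_rot"],degrees=True)
def tgt(xt,zt):
    xt=np.array(xt,float);xt/=np.linalg.norm(xt);zt=np.array(zt,float);zt-=xt*(zt@xt);zt/=np.linalg.norm(zt)
    return Ro.from_matrix(np.c_[xt,np.cross(zt,xt),zt])
def move(s,p,R,c=None):
    "shift cm, rotvec deg in tool frame"
    R0=Rt(s); d=R0.inv().apply(np.array(p)-s["tool_pos"])/10
    w=np.degrees((R0.inv()*R).as_rotvec())
    print("t",round(s["time"],2),"pos",s["tool_pos"],"F",s["ft_force"],"gap",round(s["finger_gap"],1)); print("shift cm",d,"turn",w,"|w|",np.linalg.norm(w)); return d,w
a=np.radians(4.5)
n_deep=np.array([-.5*np.cos(a),-.5*np.sin(a),np.cos(np.pi/6)])
xs_deep=np.array([np.cos(np.pi/6)*np.cos(a),np.cos(np.pi/6)*np.sin(a),.5])
E
python3 - <<'E'
from bench import r
from h import *
s=r.sense(); print(Rt(s).as_matrix(), s["joint_pos"])
c=np.array([491.8,-250.7,111.9])
for sg in(1,-1):
  R=tgt(-n_deep,sg*xs_deep)
  move(s,c+n_deep*110,R); print(c+n_deep*110, R.as_matrix())
# view pose above base
W=r.calibration("wrist")["pose"]; R0=Rt(s)
print("cam in tool",R0.inv().apply(W[:3,3]-s["tool_pos"]),R0.inv().as_matrix()@W[:3,:3])
E
```

```text
[[-0.    0.97  0.26]
 [ 0.    0.26 -0.97]
 [-1.    0.   -0.  ]] [-79.83   7.51  85.31   0.    87.26  -4.89]
t 0.15 pos [ 155.85 -578.98  230.45] F [-0.05 -0.02  0.63] gap 85.6
shift cm [  2.37  35.56 -23.98] turn [-77.51 -25.06  20.7 ] |w| 84.05268640896185
[ 436.97 -255.02  207.16] [[ 0.5  -0.08  0.86]
 [ 0.04  1.    0.07]
 [-0.87  0.    0.5 ]]
t 0.15 pos [ 155.85 -578.98  230.45] F [-0.05 -0.02  0.63] gap 85.6
shift cm [  2.37  35.56 -23.98] turn [97.97 21.75 26.32] |w| 103.74784983826947
[ 436.97 -255.02  207.16] [[ 0.5   0.08 -0.86]
 [ 0.04 -1.   -0.07]
 [-0.87  0.   -0.5 ]]
cam in tool [-141.48   66.89   -0.39] [[-0.   -0.26  0.96]
 [ 0.   -0.96 -0.26]
 [ 1.    0.    0.  ]]
```

servo_tool(
  commands=[
    [[0,-4,4,-3,-8,-2.5,2.1],[0,-4,8,-6,-16,-5,4.2],[0,-4,12,-9,-24,-7.5,6.3],[0,-3.5,16,-12,-32,-10,8.4],[0,-3,20,-15,-40,-13,10.6],[0,-2.5,24,-18,-48,-15.5,12.8],[0,-2,28,-21,-56,-18,15],[0,-1.5,31,-23,-64,-20.6,17]],
  ],
  force=60,
)

```text
time: 0.95
tool_pos: [396.3, -275.0, 246.3]
tcp_rot: [7.0, 64.7, -3.1]
ft_force: [0.3, -0.5, 0.1]
finger_gap: 85.3
```

```bash
python3 - <<'E'
from bench import r
from h import *
s=r.sense(); c=np.array([491.8,-250.7,111.9])
move(s,c+n_deep*150,tgt(-n_deep,xs_deep)); print(s["joint_pos"])
E
```

```text
t 0.95 pos [ 396.3  -274.99  246.26] F [ 0.26 -0.53  0.06] gap 85.3
shift cm [1.25 2.13 1.34] turn [-13.73  -4.51   3.8 ] |w| 14.946079057110474
[-56.11 -32.55 121.67  20.58  75.97 -48.41]
```

servo_tool(
  commands=[
    [[0,0.6,1.0,0.7,-7,-2.2,1.9],[0,1.2,2.1,1.3,-13.7,-4.5,3.8],[0,1.2,2.1,1.3,-13.7,-4.5,3.8],[0,1.2,2.1,1.3,-13.7,-4.5,3.8]],
  ],
)

```text
time: 1.35
tool_pos: [415.2, -259.0, 241.7]
tcp_rot: [0.5, 60.2, 4.3]
ft_force: [-0.1, 0.0, -0.0]
finger_gap: 85.3
```

```bash
python3 - <<'E'
from bench import r
from h import *
s=r.sense(); c=np.array([491.8,-250.7,111.9])
move(s,c+n_deep*150,tgt(-n_deep,xs_deep)); print(s["joint_pos"])
cal=r.calibration("wrist");p,d=r.snapshot("wrist"); cv2.imwrite("pics/w1.png",p[:,:,::-1]); np.save("pics/w1.npy",d); np.save("pics/w1p.npy",cal["pose"])
W=cloud(d,cal)
# points on lid plane, report grid
for v,u in [(150,280),(180,280),(210,280),(240,280),(120,280)]: print(v,u,W[v,u])
E
```

```text
t 1.35 pos [ 415.18 -258.98  241.71] F [-0.12  0.   -0.04] gap 85.3
shift cm [0.09 0.23 0.18] turn [-0.6  -0.23  0.08] |w| 0.6446550955272766
[-57.48 -32.08 123.21  26.88  75.44 -65.13]
150 280 [ 472.13 -211.06  135.98]
180 280 [ 472.49 -232.4   137.85]
210 280 [ 473.94 -254.78  137.94]
240 280 [ 475.69 -278.29  137.66]
120 280 [ 500.71 -188.69   83.46]
```

View pics/w1.png

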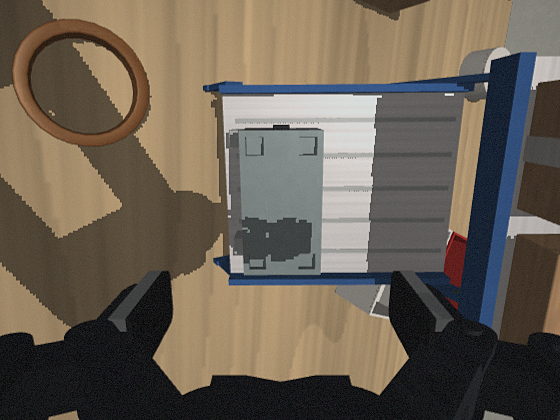

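The wrist view shows the deep box's lid at cols 240–322, rows 128–275, centred on the jaws' middle column (~281). The upper-tier rail is at the right and clear of the hand. I'll measure the lid from this view.

```bash
python3 - <<'E'
from bench import r
from h import *
cal=r.calibration("wrist"); W=cloud(np.load("pics/w1.npy"),cal,np.load("pics/w1p.npy"))
P=W[145:240,250:312].reshape(-1,3); ce=np.median(P,0); 
for _ in range(4):
    k=abs((P-ce)@n_deep)<6; Q=P[k]; m=Q.mean(0); nn=np.linalg.svd(Q-m)[2][2]; nn*=np.sign(nn[2]); P=Q[abs((Q-m)@nn)<3]; ce=m
print("n",nn,"az",np.degrees(np.arctan2(-nn[1],-nn[0])),"tilt",np.degrees(np.arccos(nn[2])))
k=(abs((W-m)@nn)<3).astype(np.uint8); k[:100]=0;k[285:]=0;k[:,:215]=0;k[:,340:]=0
n,l,s,_=cv2.connectedComponentsWithStats(k); P=W[l==1+np.argmax(s[1:,4])]
ex=xs_deep-nn*(xs_deep@nn);ex/=np.linalg.norm(ex);ey=np.cross(nn,ex)
q=cv2.minAreaRect(np.c_[(P-m)@ex,(P-m)@ey].astype(np.float32)); cc=m+ex*q[0][0]+ey*q[0][1]
print("lid c",cc,"size",q[1],q[2],"box c",cc-31*nn)
E
```

```text
n [-0.5  -0.04  0.87] az 4.363668235994161 tilt 30.091269212166914
lid c [ 475.1  -252.21  137.79] size (110.116455078125, 60.19572448730469) 89.97554016113281 box c [ 490.6  -251.03  110.97]
```

```bash
python3 - <<'E'
from bench import r
from h import *
s=r.sense(); c=np.array([491,-251,111.3])
move(s,c-n_deep*20,tgt(-n_deep,xs_deep))
E
```

```text
t 1.4 pos [ 415.3  -259.24  242.15] F [ 0.6  -0.22  0.07] gap 85.2
shift cm [17.14  0.26  0.11] turn [-0.57 -0.21  0.11] |w| 0.617110435385672
```

servo_tool(
  commands=[
    [[0,3,0.2,0.1,-0.5,-0.2,0.1],[0,6,0.2,0.1,-0.5,-0.2,0.1],[0,9,0.2,0.1,-0.5,-0.2,0.1],[0,11,0.2,0.1,-0.5,-0.2,0.1],[0,13,0.2,0.1,-0.5,-0.2,0.1],[0,15,0.2,0.1,-0.5,-0.2,0.1],[0,17,0.2,0.1,-0.5,-0.2,0.1],[0,17,0.2,0.1,-0.5,-0.2,0.1]],
  ],
)

```text
time: 2.2
tool_pos: [500.1, -249.2, 92.6]
tcp_rot: [0.4, 60.1, 4.9]
ft_force: [-0.6, 0.3, 0.3]
finger_gap: 85.3
```

```bash
python3 - <<'E'
from bench import r
from h import *
s=r.sense(); c=np.array([491,-251,111.3])
move(s,c-n_deep*20,tgt(-n_deep,xs_deep))
p,d=r.snapshot("wrist"); cv2.imwrite("pics/w2.png",p[:,:,::-1])
E
```

```text
t 2.2 pos [ 500.07 -249.21   92.62] F [-0.59  0.27  0.34] gap 85.3
shift cm [-0.08 -0.11  0.14] turn [-0.03 -0.13 -0.2 ] |w| 0.24322589675290207
```

View pics/w2.png

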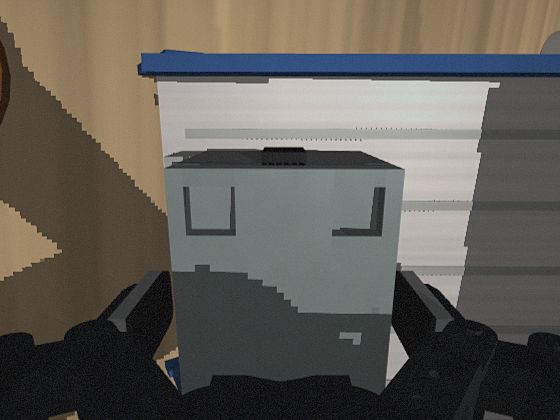

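The open fingers straddle the box (edges at cols 172 and 398, with the jaws centred). Closing.

servo_tool(
  commands=[
    [[255,0,-0.1,0.1,0,0,0],[255,0,-0.1,0.1,0,0,0],[255,0,-0.1,0.1,0,0,0],[255,0,-0.1,0.1,0,0,0],[255,0,-0.1,0.1,0,0,0],[255,0,-0.1,0.1,0,0,0]],
  ],
  force=60,
)

```text
time: 2.85
tool_pos: [501.8, -252.2, 97.2]
tcp_rot: [-0.3, 59.9, 4.4]
ft_force: [-6.4, -0.9, 4.3]
finger_gap: 59.7
```

servo_tool(
  commands=[
    [[255,-1,0,0,0,0,0],[255,-2,0,0.1,0,0,0],[255,-4,0,0.1,0,0,0],[255,-6,0,0.1,0,0,0],[255,-8,0,0.1,0,0,0],[255,-10,0,0,0,0,0],[255,-12,0,0,0,0,0],[255,-12,0,0,0,0,0]],
  ],
)

```text
time: 3.65
tool_pos: [441.8, -257.4, 203.1]
tcp_rot: [-0.6, 59.8, 4.1]
ft_force: [0.2, -0.8, -4.6]
finger_gap: 59.4
```

```bash
python3 - <<'E'
from bench import r
from h import *
s=r.sense(); print(s)
p,d=r.snapshot("wrist"); cv2.imwrite("pics/w3.png",p[:,:,::-1]);np.save("pics/w3.npy",d)
p,d=r.snapshot("scene"); cv2.imwrite("pics/s3.png",p[:,:,::-1])
g=np.radians(16.2)
R=tgt([0,0,-1],[np.cos(g),-np.sin(g),0])
move(s,[440,60,260],R)
E
```

```text
{'time': 3.65, 'joint_pos': array([-54.14, -27.69, 124.48,  27.35,  68.57, -65.64]), 'qd': array([ 1.16,  2.64,  1.5 ,  0.34, -3.62, -0.07]), 'joint_efforts': array([ -0.24, -28.75, -52.48,   3.45,  -0.61,   0.01]), 'tool_pos': array([ 441.77, -257.4 ,  203.11]), 'tcp_rot': array([-0.58, 59.79,  4.08]), 'ft_force': array([ 0.24, -0.76, -4.65]), 'wrist_torque': array([-0.09,  0.59, -0.03]), 'finger_gap': 59.44356368932138}
t 3.65 pos [ 441.77 -257.4   203.11] F [ 0.24 -0.76 -4.65] gap 59.4
shift cm [-3.87 31.62  4.98] turn [20.37 29.93 -5.2 ] |w| 36.57103770012807
```

View pics/w3.png

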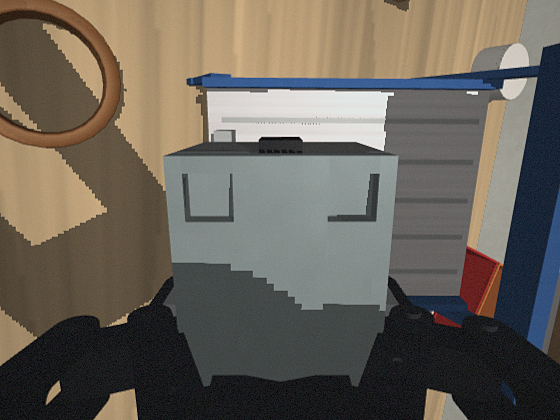

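View pics/s3.png

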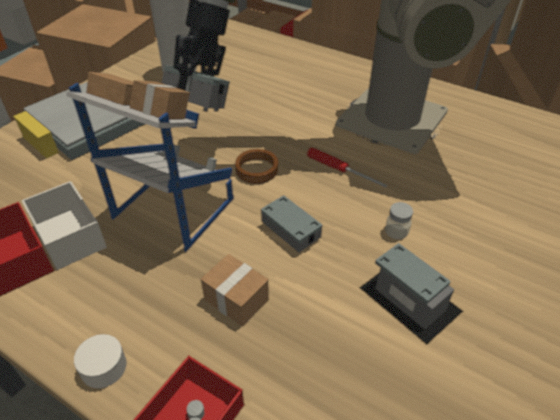

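The box is held square in the jaws (lid rows 155–385) and the rack is empty, with a weight of about 4.6 N. Next I'll go to a view pose short of the full box, so the lid shows in front of the held box.

```bash
python3 - <<'E'
from bench import r
from h import *
s=r.sense()
g=np.radians(16.2)
R=tgt([0,0,-1],[np.cos(g),-np.sin(g),0])
move(s,[467,138,320],R)
E
```

```text
t 3.75 pos [ 441.71 -256.25  199.95] F [-0.25  1.02 -4.58] gap 59.6
shift cm [-7.59 39.07 10.97] turn [20.35 29.77 -5.37] |w| 36.46182338980049
```

servo_tool(
  commands=[
    [[255,-4,1.5,1,0,0,0],[255,-6,5,3,2,3,-0.5],[255,-7,10,5,6,9,-1.5],[255,-7.5,15,6.5,10,15,-2.5],[255,-7.6,20,8,13,19.5,-3.4],[255,-7.6,25,9.5,16,24,-4.3],[255,-7.6,30,10.5,19,28,-5],[255,-7.6,34,11,20.3,29.8,-5.4]],
  ],
)

```text
time: 4.55
tool_pos: [468.6, 52.8, 315.1]
tcp_rot: [-168.1, 89.7, 175.8]
ft_force: [0.9, -0.1, -4.8]
finger_gap: 59.4
```

```bash
python3 - <<'E'
from bench import r
from h import *
s=r.sense()
g=np.radians(16.2)
R=tgt([0,0,-1],[np.cos(g),-np.sin(g),0])
move(s,[467,138,320],R)
E
```

```text
t 4.55 pos [468.64  52.8  315.11] F [ 0.88 -0.11 -4.79] gap 59.4
shift cm [-0.48  8.14 -2.53] turn [ 0.05 -0.3   0.06] |w| 0.3137297402963364
```

servo_tool(
  commands=[
    [[255,-0.3,3,-1,0,0,0],[255,-0.4,6,-2,0,-0.3,0],[255,-0.4,7.5,-2.4,0,-0.3,0],[255,-0.4,7.5,-2.4,0,-0.3,0],[255,-0.4,7.5,-2.4,0,-0.3,0]],
  ],
)

```text
time: 5.05
tool_pos: [465.6, 128.9, 319.1]
tcp_rot: [-15.5, 89.9, -31.6]
ft_force: [0.4, -0.0, -4.1]
finger_gap: 59.6
```

```bash
python3 - <<'E'
from bench import r
from h import *
s=r.sense(); cal=r.calibration("wrist")
p,d=r.snapshot("wrist"); cv2.imwrite("pics/w4.png",p[:,:,::-1]);np.save("pics/w4.npy",d);np.save("pics/w4p.npy",cal["pose"])
print(s["tool_pos"],s["tcp_rot"],s["joint_pos"],s["ft_force"])
W=cloud(d,cal)
P=lidrect(W,0,560,0,300,65.5,76); q=cv2.minAreaRect(P[:,:2].astype(np.float32));print(len(P),np.median(P[:,2]),q)
E
```

```text
[465.64 128.91 319.06] [-15.54  89.87 -31.56] [  9.46 -12.03  95.19  -0.09  96.74  25.47] [ 0.38 -0.03 -4.11]
6347 69.00092878055119 ((496.94720458984375, 242.093505859375), (110.1951904296875, 60.039085388183594), 73.228759765625)
```

View pics/w4.png

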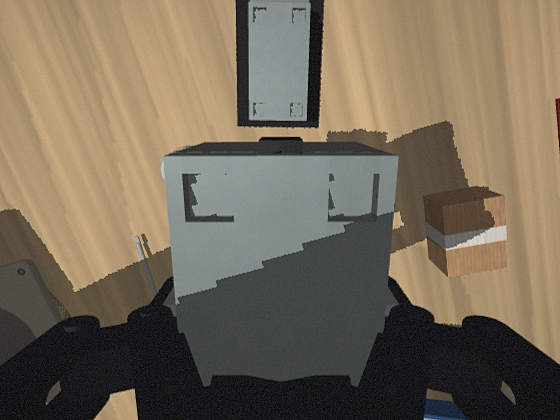

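The wrist view shows the whole lid of the full box at cols 247–311, rows 2–122, in front of the held box. The measured size of 110.2 x 60.0 mm matches. Now I'll measure the held box in the tool frame from the same picture.

```bash
cat > held.py <<'E'
from h import *
def held(d,cal,pose,s,h):
    W=cloud(d,cal,pose); R=Rt(s); T=R.inv().apply((W-s["tool_pos"]).reshape(-1,3)).reshape(W.shape)
    m=np.zeros(d.shape,bool); m[150:375,150:415]=1
    A=T[160:300,200:370].reshape(-1,3); x=np.median(A[:,0]); A=A[abs(A[:,0]-x)<4]
    co=np.linalg.lstsq(np.c_[A[:,1:],np.ones(len(A))],A[:,0],rcond=None)[0]
    print("lid plane: tool-x at 0:",co[2],"slopes deg y,z",np.degrees(co[:2]))
    res=T[...,0]-(T[...,1]*co[0]+T[...,2]*co[1]+co[2])
    k=((abs(res)<3)&m).astype(np.uint8)
    n,l,st,_=cv2.connectedComponentsWithStats(k);P=T[l==1+np.argmax(st[1:,4])]
    # far edge and side edges
    zz=P[:,2]; yy=P[:,1]
    mid=abs(zz)<20; ym=[yy[(abs(zz-z0)<2)].max() for z0 in(-20,-10,0,10,20)]
    print("far edge y at z -20..20",np.array(ym))
    for y0 in(10,20,30,40,50):
        b=zz[abs(yy-y0)<2]; print(" y",y0,"z range",b.min(),b.max())
E
python3 - <<'E'
from bench import r
from held import *
d=np.load("pics/w4.npy");cal=r.calibration("wrist")
s=dict(tool_pos=np.array([465.64,128.91,319.06]),tcp_rot=np.array([-15.54,89.87,-31.56]))
held(d,cal,np.load("pics/w4p.npy"),s,62)
print(r.sense()["tool_pos"])
E
```

```text
lid plane: tool-x at 0: -48.28614398212754 slopes deg y,z [0.09 0.06]
far edge y at z -20..20 [57.4  57.47 57.36 57.41 57.37]
 y 10 z range -29.943360415571444 30.45098319117441
 y 20 z range -30.05774071637672 30.267770023968048
 y 30 z range -30.05561448357326 30.46591099030676
 y 40 z range -30.082051387509548 30.48527205453566
 y 50 z range -29.957611161770597 30.445187998743435
[465.75 128.3  319.3 ]
```

```bash
python3 - <<'E'
from bench import r
from h import *
s=r.sense()
g=np.radians(16.7)
R=tgt([0,0,-1],[np.cos(g),-np.sin(g),0])
move(s,[496.1,240,115],R)
E
```

```text
t 5.1 pos [465.75 128.3  319.3 ] F [ 0.83 -0.88 -4.69] gap 58.8
shift cm [20.42 11.59 -0.23] turn [0.61 0.15 0.04] |w| 0.6310009744354882
```

servo_tool(
  commands=[
    [[255,1,3,-0.1,0.6,0,0],[255,4,7,-0.2,0.6,0.1,0],[255,7,10,-0.2,0.6,0.1,0],[255,11,11.6,-0.2,0.6,0.1,0],[255,15,11.6,-0.2,0.6,0.1,0],[255,18,11.6,-0.2,0.6,0.1,0],[255,20,11.6,-0.2,0.6,0.1,0],[255,20.4,11.6,-0.2,0.6,0.1,0]],
  ],
)

```text
time: 5.9
tool_pos: [494.9, 238.4, 112.4]
tcp_rot: [-127.6, 89.7, -144.4]
ft_force: [-0.9, -0.3, -4.1]
finger_gap: 59.1
```

servo_tool(
  commands=[
    [[255,0,0,0,0,0,0],[255,0,0,0,0,0,0],[255,0,0,0,0,0,0]],
  ],
)

```text
time: 6.2
tool_pos: [498.4, 240.6, 118.4]
tcp_rot: [25.2, 89.7, 8.5]
ft_force: [-0.3, 0.9, -4.4]
finger_gap: 59.2
```

```bash
python3 - <<'E'
from bench import r
from held import *
s=r.sense()
g=np.radians(16.7)
R=tgt([0,0,-1],[np.cos(g),-np.sin(g),0])
move(s,[496.1,240,90],R)
cal=r.calibration("wrist");p,d=r.snapshot("wrist"); cv2.imwrite("pics/w5.png",p[:,:,::-1])
held(d,cal,cal["pose"],s,62)
p,d=r.snapshot("scene"); cv2.imwrite("pics/s5.png",cv2.resize(p[180:360,320:520,::-1],None,fx=3,fy=3))
E
```

```text
t 6.2 pos [498.39 240.59 118.43] F [-0.29  0.91 -4.41] gap 59.2
shift cm [ 2.84 -0.13 -0.22] turn [-0.03  0.28 -0.13] |w| 0.30968095728670236
lid plane: tool-x at 0: -48.280805193924365 slopes deg y,z [0.08 0.02]
far edge y at z -20..20 [57.29 57.42 57.38 57.37 57.37]
 y 10 z range -29.853385199325707 31.372132229649274
 y 20 z range -29.859295276645422 30.414964152592248
 y 30 z range -30.040022559495277 30.608253162448634
 y 40 z range -29.91564794853069 30.47022366044059
 y 50 z range -29.88429691405186 30.527010178727668
```

View pics/s5.png

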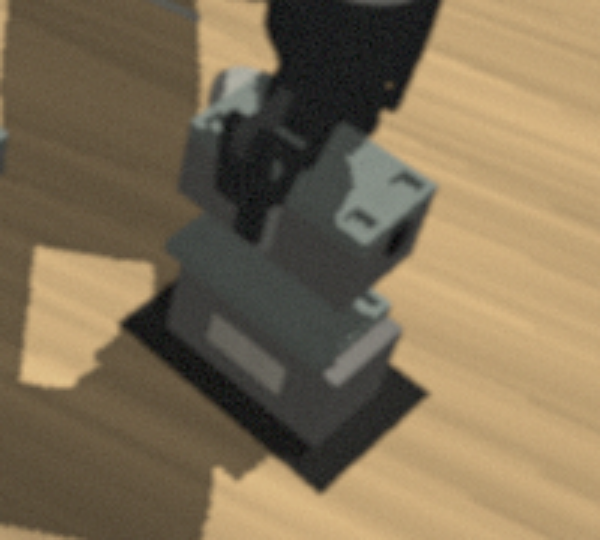

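The scene crop shows the held box above the full box, aligned lengthwise, with the lid just below it. I'll descend to a hover and settle.

servo_tool(
  commands=[
    [[255,0.8,-0.1,-0.1,0,0.1,0],[255,1.6,-0.1,-0.2,0,0.2,0],[255,2.4,-0.1,-0.2,0,0.2,0],[255,2.4,-0.1,-0.2,0,0.2,0],[255,2.4,-0.1,-0.2,0,0.2,0],[255,2.4,-0.1,-0.2,0,0.2,0]],
  ],
)

```text
time: 6.9
tool_pos: [495.0, 240.0, 92.6]
tcp_rot: [156.6, 89.9, 139.9]
ft_force: [0.2, -0.1, -4.1]
finger_gap: 59.3
```

```bash
python3 - <<'E'
from bench import r
from h import *
g=np.radians(16.7)
R=tgt([0,0,-1],[np.cos(g),-np.sin(g),0])
s=r.sense();move(s,[496.1,240,84],R);r.snapshot("top")
s=r.sense();move(s,[496.1,240,84],R)
E
```

```text
t 6.9 pos [495.03 240.04  92.56] F [ 0.23 -0.12 -4.11] gap 59.3
shift cm [0.86 0.03 0.1 ] turn [-0.01 -0.06 -0.03] |w| 0.06594027732785525
t 6.95 pos [495.13 240.09  92.71] F [ 0.66 -0.13 -4.41] gap 59.2
shift cm [0.87 0.02 0.1 ] turn [-0.01 -0.05 -0.04] |w| 0.06068554068768564
```

servo_tool(
  commands=[
    [[255,0.2,0,0.1,0,0,0],[255,0.4,0,0.1,0,0,0],[255,0.6,0,0.1,0,0,0],[255,0.8,0,0.1,0,0,0],[255,1.0,0,0.1,0,0,0],[255,1.1,0,0.1,0,0,0],[255,1.1,0,0.1,0,0,0]],
  ],
)

```text
time: 7.65
tool_pos: [495.6, 239.6, 81.1]
tcp_rot: [178.9, 89.9, 162.2]
ft_force: [0.4, 0.1, -4.9]
finger_gap: 59.6
```

```bash
python3 - <<'E'
from bench import r
from h import *
g=np.radians(16.7)
R=tgt([0,0,-1],[np.cos(g),-np.sin(g),0])
s=r.sense();move(s,[496.1,240,77.7],R);print(s["wrist_torque"])
E
```

```text
t 7.65 pos [495.6  239.62  81.1 ] F [ 0.39  0.15 -4.93] gap 59.6
shift cm [0.34 0.05 0.04] turn [-0.01 -0.1  -0.  ] |w| 0.09600038074464685
[-0.03 -0.01  0.02]
```

At 81.1 mm the feet should be below the lid's top and no contact shows, so they have entered the recesses. Continuing gently.

servo_tool(
  commands=[
    [[255,0.1,0,0,0,0,0],[255,0.2,0,0,0,0,0],[255,0.3,0,0,0,0,0],[255,0.4,0,0,0,0,0],[255,0.4,0,0,0,0,0]],
  ],
)

```text
time: 8.15
tool_pos: [495.6, 239.6, 77.1]
tcp_rot: [177.6, 89.9, 160.9]
ft_force: [-0.1, -1.1, -4.6]
finger_gap: 59.3
```

```bash
python3 - <<'E'
from bench import r
from held import *
g=np.radians(16.7)
R=tgt([0,0,-1],[np.cos(g),-np.sin(g),0])
s=r.sense();move(s,[496.1,240,77.7],R);print(s["wrist_torque"])
cal=r.calibration("wrist");p,d=r.snapshot("wrist"); cv2.imwrite("pics/w6.png",p[:,:,::-1])
held(d,cal,cal["pose"],s,62)
E
```

```text
t 8.15 pos [495.64 239.63  77.13] F [-0.11 -1.15 -4.62] gap 59.3
shift cm [-0.06  0.05  0.03] turn [-0.01 -0.09 -0.  ] |w| 0.08874374683202464
[-0.01 -0.03 -0.07]
lid plane: tool-x at 0: -48.289880609458926 slopes deg y,z [0.08 0.08]
far edge y at z -20..20 [57.41 57.34 57.33 57.35 57.37]
 y 10 z range -30.835070583383807 30.393023602423273
 y 20 z range -29.95515015158871 30.404192881423892
 y 30 z range -29.98481012394529 30.38558996537373
 y 40 z range -30.098498751847064 30.384252148418398
 y 50 z range -30.15495112936305 30.366726938603566
```

servo_tool(
  commands=[
    [[255,0.05,0,0,0,0,0],[255,0.1,0,0,0,0,0],[255,0.15,0,0,0,0,0],[255,0.15,0,0,0,0,0]],
  ],
)

```text
time: 8.6
tool_pos: [496.0, 239.7, 76.5]
tcp_rot: [147.2, 89.9, 130.4]
ft_force: [-4.0, -2.2, 2.7]
finger_gap: 59.3
```

Contact came on at the seated depth, with a change of about 7 N upward. Releasing.

servo_tool(
  commands=[
    [[200,0,0,0,0,0,0],[100,0,0,0,0,0,0],[0,0,0,0,0,0,0],[0,0,0,0,0,0,0],[0,0,0,0,0,0,0],[0,0,0,0,0,0,0]],
  ],
)

```text
time: 9.2
tool_pos: [495.9, 239.7, 75.8]
tcp_rot: [156.1, 89.9, 139.4]
ft_force: [0.0, 0.6, -0.2]
finger_gap: 85.6
```

```bash
python3 - <<'E'
from bench import r
from held import *
s=r.sense();print(s["tool_pos"],s["ft_force"],s["finger_gap"])
cal=r.calibration("wrist");p,d=r.snapshot("wrist"); cv2.imwrite("pics/w7.png",p[:,:,::-1])
held(d,cal,cal["pose"],s,62)
E
```

```text
[495.9  239.74  75.84] [ 0.02  0.58 -0.23] 85.63443589667828
lid plane: tool-x at 0: -48.99682128618668 slopes deg y,z [ 0.03 -0.1 ]
far edge y at z -20..20 [57.36 57.4  57.41 57.43 57.41]
 y 10 z range -30.055823955627677 30.573737943025815
 y 20 z range -29.831722004817934 30.40832816618168
 y 30 z range -29.890176454875327 30.368408991743426
 y 40 z range -30.164858532746727 30.45186214937708
 y 50 z range -29.962702246757612 30.329872265150254
```

View pics/w7.png

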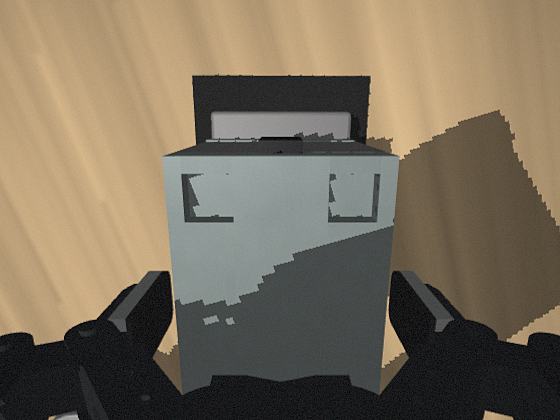

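The box sits level (slopes under 0.1°) with its top at about 125 mm; seated would be 126. I'll retreat straight up and look at it from above.

servo_tool(
  commands=[
    [[0,-2,0,0,0,0,0],[0,-5,0,0,0,0,0],[0,-9,0,0,0,0,0],[0,-13,0,0,0,0,0],[0,-17,0,0,0,0,0],[0,-20,-4,0,0,0,0],[0,-20,-8,0,0,0,0],[0,-20,-8,0,0,0,0]],
  ],
)

```text
time: 10.05
tool_pos: [473.1, 159.9, 277.6]
tcp_rot: [10.5, 89.9, -6.3]
ft_force: [1.0, 0.5, -0.8]
finger_gap: 85.6
```

```bash
python3 - <<'E'
from bench import r
from h import *
s=r.sense();print(s["tool_pos"])
cal=r.calibration("wrist");p,d=r.snapshot("wrist"); cv2.imwrite("pics/w8.png",p[:,:,::-1])
W=cloud(d,cal); P=lidrect(W,0,560,0,330,120,132);print("deep wrist",np.median(P[:,2]),cv2.minAreaRect(P[:,:2].astype(np.float32)))
cal=r.calibration("top");p,d=r.snapshot("top");W=cloud(d,cal);cv2.imwrite("pics/t8.png",p[:,:,::-1])
P=lidrect(W,100,230,170,280,121,132);print("deep top",np.median(P[:,2]),cv2.minAreaRect(P[:,:2].astype(np.float32)))
cal=r.calibration("scene");p,d=r.snapshot("scene");W=cloud(d,cal);cv2.imwrite("pics/s8.png",p[:,:,::-1])
P=lidrect(W,340,480,180,330,122,132);print("deep scene",np.median(P[:,2]),cv2.minAreaRect(P[:,:2].astype(np.float32)))
g=np.radians(15.8);R=tgt([0,0,-1],[np.cos(g),-np.sin(g),0])
y=np.array([np.sin(g),np.cos(g),0]); move(s,np.array([477.5,-7.6,200])-60*y,R)
E
```

```text
[473.07 159.95 277.57]
deep wrist 124.91041722401789 ((496.9418029785156, 241.76040649414062), (110.15235137939453, 60.112510681152344), 73.35882568359375)
deep top 126.10443970660367 ((480.44110107421875, 274.1788635253906), (58.10419845581055, 12.298320770263672), 68.39268493652344)
deep scene 126.02091228357654 ((496.4521789550781, 239.80606079101562), (110.9324951171875, 63.46455764770508), 73.17937469482422)
t 10.05 pos [473.07 159.95 277.57] F [ 1.01  0.53 -0.82] gap 85.6
shift cm [  7.76 -21.91   5.38] turn [-1.06  0.1  -0.02] |w| 1.0645047221189239
```

View pics/s8.png

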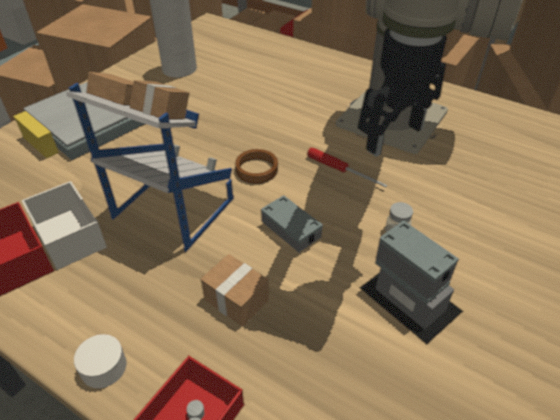

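The deep box is seated: its top is at 126.0 mm in both fixed cameras, and its centre is at (496.9, 241.8). Next, a view pose by the shallow box.

servo_tool(
  commands=[
    [[0,0.5,-3,0.7,-0.2,0,0],[0,1.5,-7,1.7,-0.5,0,0],[0,3,-11,2.7,-1,0,0],[0,5,-15,3.7,-1,0,0],[0,7,-19,4.7,-1,0,0],[0,7.7,-21.9,5.4,-1,0,0],[0,7.7,-21.9,5.4,-1,0,0],[0,7.7,-21.9,5.4,-1,0,0]],
  ],
)

```text
time: 11.0
tool_pos: [461.7, -61.8, 198.1]
tcp_rot: [161.4, 89.8, 145.6]
ft_force: [-0.0, 0.5, 0.8]
finger_gap: 85.1
```

```bash
python3 - <<'E'
from bench import r
from h import *
s=r.sense();print(s["tool_pos"])
cal=r.calibration("wrist");p,d=r.snapshot("wrist"); cv2.imwrite("pics/w9.png",p[:,:,::-1])
W=cloud(d,cal); P=lidrect(W,0,560,0,330,38,50);q=cv2.minAreaRect(P[:,:2].astype(np.float32));print("shal wrist",np.median(P[:,2]),q)
g=np.radians(90-q[2]);R=tgt([0,0,-1],[np.cos(g),-np.sin(g),0])
move(s,[*q[0],80],R)
E
```

```text
[461.74 -61.84 198.13]
shal wrist 42.92738179806594 ((476.63214111328125, -7.256809234619141), (110.24862670898438, 60.19094467163086), 74.25362396240234)
t 11.0 pos [461.74 -61.84 198.13] F [-0.02  0.45  0.78] gap 85.1
shift cm [11.82  5.65 -0.02] turn [-0.01 -0.15 -0.05] |w| 0.16268603133320356
```

View pics/w9.png

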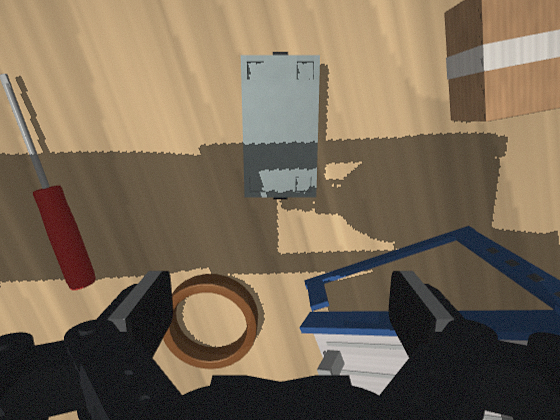

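The shallow box's lid is at cols 241–320, rows 55–197, with a measured size of 110.2 x 60.2. Its surroundings are free for the fingers. Going down over it.

servo_tool(
  commands=[
    [[0,2,3,0,0,0,0],[0,5,5.6,0,0,-0.1,0],[0,8,5.6,0,0,-0.1,0],[0,11,5.6,0,0,-0.1,0],[0,13,5.6,0,0,-0.1,0],[0,14.5,5.6,0,0,-0.1,0],[0,15,5.6,0,0,-0.1,0],[0,15,5.6,0,0,-0.1,0]],
  ],
)

```text
time: 11.85
tool_pos: [476.5, -7.1, 48.5]
tcp_rot: [139.8, 90.0, 124.2]
ft_force: [0.2, 0.2, -0.1]
finger_gap: 85.1
```

servo_tool(
  commands=[
    [[0,1,0,0,0,0,0],[0,2,0,0,0,0,0],[0,3,0,0,0,0,0],[0,3.5,0,0,0,0,0],[0,3.5,0,0,0,0,0],[0,3.5,0,0,0,0,0]],
  ],
)

```text
time: 12.45
tool_pos: [476.6, -8.4, 13.7]
tcp_rot: [62.6, 90.0, 46.8]
ft_force: [1.0, 0.6, -0.1]
finger_gap: 85.6
```

```bash
python3 - <<'E'
from bench import r
from h import *
s=r.sense()
g=np.radians(15.75);R=tgt([0,0,-1],[np.cos(g),-np.sin(g),0])
move(s,[476.6,-7.3,7],R)
E
```

```text
t 12.45 pos [476.62  -8.36  13.66] F [ 1.03  0.56 -0.07] gap 85.6
shift cm [ 0.67  0.1  -0.03] turn [ 0.03  0.01 -0.02] |w| 0.03388667264518181
```

servo_tool(
  commands=[
    [[0,0.3,0.1,0,0,0,0],[0,0.6,0.1,0,0,0,0],[0,0.6,0.1,0,0,0,0],[255,0.6,0.1,0,0,0,0],[255,0.6,0.1,0,0,0,0],[255,0.6,0.1,0,0,0,0],[255,0.6,0.1,0,0,0,0],[255,0.6,0.1,0,0,0,0]],
  ],
  force=60,
)

```text
time: 13.25
tool_pos: [477.4, -7.4, 8.1]
tcp_rot: [18.4, 89.9, 2.7]
ft_force: [0.6, -0.3, 4.3]
finger_gap: 59.2
```

servo_tool(
  commands=[
    [[255,0,0,0,0,0,0],[255,-1,0,0,0,0,0],[255,-3,0,0,0,0,0],[255,-6,0,0,0,0,0],[255,-10,0,0,0,0,0],[255,-14,0,0,0,0,0],[255,-14,0,0,0,0,0],[255,-14,0,0,0,0,0]],
  ],
)

```text
time: 14.05
tool_pos: [477.3, -7.4, 148.7]
tcp_rot: [12.9, 89.9, -2.8]
ft_force: [-0.2, -0.4, -3.1]
finger_gap: 59.3
```

```bash
python3 - <<'E'
from bench import r
from held import *
s=r.sense()
cal=r.calibration("wrist");p,d=r.snapshot("wrist"); cv2.imwrite("pics/w10.png",p[:,:,::-1])
held(d,cal,cal["pose"],s,44)
g=np.radians(16.65);R=tgt([0,0,-1],[np.cos(g),-np.sin(g),0])
y=np.array([np.sin(g),np.cos(g),0])
move(s,np.array([496.9,241.8,330])-100*y,R)
E
```

```text
lid plane: tool-x at 0: -34.79559804047139 slopes deg y,z [0.08 0.07]
far edge y at z -20..20 [55.35 55.29 55.35 55.32 55.34]
 y 10 z range -35.999204444216055 36.376190097614625
 y 20 z range -29.783205547886087 30.27273199848996
 y 30 z range -29.902496566372875 30.25359193429348
 y 40 z range -29.914967433771043 30.312550738222413
 y 50 z range -29.924920230704952 30.407785178460376
t 14.05 pos [477.33  -7.41 148.7 ] F [-0.2  -0.43 -3.15] gap 59.3
shift cm [-18.13  14.53  -4.98] turn [ 0.94  0.14 -0.03] |w| 0.9532321876723419
```

View pics/w10.png

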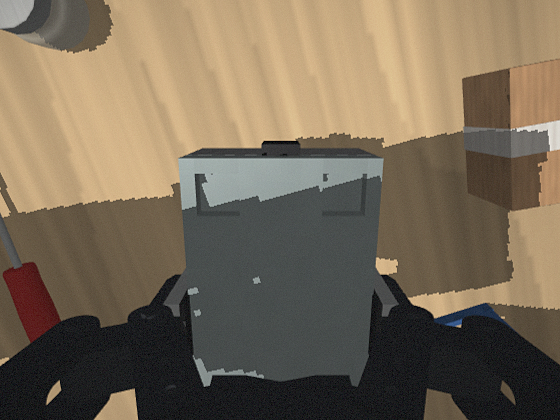

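The shallow box is held level (lid rows 158–380, centred in the jaws), with a weight of about 3 N. Carrying it to a view pose by the stack.

servo_tool(
  commands=[
    [[255,-4,1,-0.3,0,0,0],[255,-8,3,-1,0.3,0,0],[255,-12,6,-2,0.6,0.1,0],[255,-15,9.5,-3.3,0.9,0.1,0],[255,-17.5,12.5,-4.3,0.9,0.1,0],[255,-18,14.5,-5,0.9,0.1,0],[255,-18,14.5,-5,0.9,0.1,0],[255,-18,14.5,-5,0.9,0.1,0]],
  ],
)

```text
time: 14.9
tool_pos: [467.1, 145.8, 325.4]
tcp_rot: [-157.5, 89.7, -174.0]
ft_force: [0.0, -0.5, -3.8]
finger_gap: 59.0
```

```bash
python3 - <<'E'
from bench import r
from held import *
s=r.sense()
cal=r.calibration("wrist");p,d=r.snapshot("wrist"); cv2.imwrite("pics/w11.png",p[:,:,::-1])
W=cloud(d,cal); P=lidrect(W,0,560,0,330,120,132);q=cv2.minAreaRect(P[:,:2].astype(np.float32));print("deep wrist",np.median(P[:,2]),q)
held(d,cal,cal["pose"],s,44)
g=np.radians(16.65);R=tgt([0,0,-1],[np.cos(g),-np.sin(g),0])
move(s,[496.6,241.7,165],R)
E
```

```text
deep wrist 124.91533144877133 ((497.1517639160156, 242.05776977539062), (109.75064849853516, 60.157012939453125), 73.49789428710938)
lid plane: tool-x at 0: -34.767853282188625 slopes deg y,z [0.08 0.1 ]
far edge y at z -20..20 [55.36 55.35 55.28 55.31 55.33]
 y 10 z range -36.201764526866995 36.47235556661443
 y 20 z range -29.769502288257677 30.57443194477452
 y 30 z range -30.020358425886112 30.310992935835486
 y 40 z range -29.825391692779263 30.396847885557907
 y 50 z range -30.01709255950991 30.362672072772686
t 14.9 pos [467.08 145.77 325.38] F [ 0.04 -0.47 -3.82] gap 59.0
shift cm [16.02 10.07  0.18] turn [ 0.11 -0.27  0.11] |w| 0.3160143907886563
```

View pics/w11.png

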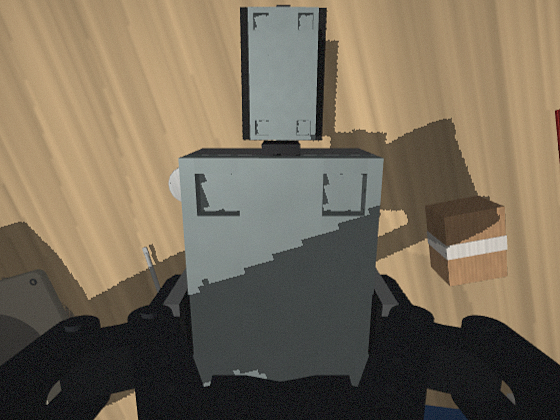

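The deep box's lid shows at cols 247–318, rows 8–139, with its centre at about (497.0, 241.9) again. Moving over it at 165 mm.

servo_tool(
  commands=[
    [[255,1,3,0,0.1,-0.1,0],[255,3,6,0.1,0.1,-0.2,0.1],[255,5,9,0.2,0.1,-0.2,0.1],[255,8,10,0.2,0.1,-0.2,0.1],[255,11,10,0.2,0.1,-0.2,0.1],[255,14,10,0.2,0.1,-0.2,0.1],[255,15.5,10,0.2,0.1,-0.2,0.1],[255,16,10,0.2,0.1,-0.2,0.1]],
  ],
)

```text
time: 15.75
tool_pos: [496.7, 239.5, 164.5]
tcp_rot: [-144.8, 89.9, -161.6]
ft_force: [-0.4, 0.1, -2.2]
finger_gap: 59.1
```

servo_tool(
  commands=[
    [[255,0,0,0,0,0,0],[255,0,0,0,0,0,0],[255,0.5,0,0,0,0,0],[255,1,0,0,0,0,0],[255,1.5,0,0,0,0,0],[255,1.5,0,0,0,0,0],[255,1.5,0,0,0,0,0],[255,1.5,0,0,0,0,0]],
  ],
)

```text
time: 16.55
tool_pos: [498.3, 241.2, 152.9]
tcp_rot: [42.6, 89.8, 25.9]
ft_force: [-0.9, -0.1, -2.8]
finger_gap: 59.3
```

```bash
python3 - <<'E'
from bench import r
from h import *
g=np.radians(16.6);R=tgt([0,0,-1],[np.cos(g),-np.sin(g),0])
s=r.sense();move(s,[496.7,241.7,137],R); p,d=r.snapshot("scene"); cv2.imwrite("pics/s12.png",cv2.resize(p[160:340,320:520,::-1],None,fx=3,fy=3))
s=r.sense();move(s,[496.7,241.7,137],R)
E
```

```text
t 16.55 pos [498.34 241.16 152.9 ] F [-0.86 -0.13 -2.85] gap 59.3
shift cm [ 1.59  0.   -0.18] turn [-0.11  0.13 -0.12] |w| 0.2096485312015722
t 16.6 pos [498.4  241.2  153.01] F [-0.09 -1.05 -2.16] gap 59.0
shift cm [ 1.6  -0.   -0.18] turn [-0.11  0.14 -0.13] |w| 0.21836865470097294
```

View pics/s12.png

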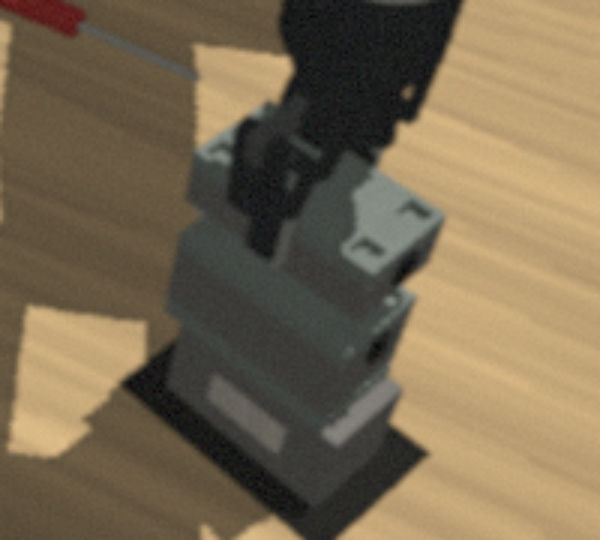

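The scene crop shows the shallow box hovering parallel over the deep box. Correcting 1.8 mm sideways and descending to a low hover.

servo_tool(
  commands=[
    [[255,0.4,0,-0.1,0,0,0],[255,0.8,0,-0.2,0,0.1,0],[255,1.2,0,-0.2,0,0.1,0],[255,1.2,0,-0.2,0,0.1,0],[255,1.2,0,-0.2,0,0.1,0],[255,1.2,0,-0.2,0,0.1,0]],
  ],
)

```text
time: 17.2
tool_pos: [496.5, 241.7, 140.9]
tcp_rot: [72.4, 89.9, 55.7]
ft_force: [0.7, 0.2, -3.2]
finger_gap: 59.4
```

```bash
python3 - <<'E'
from bench import r
from h import *
g=np.radians(16.6);R=tgt([0,0,-1],[np.cos(g),-np.sin(g),0])
s=r.sense();move(s,[496.7,241.7,129],R)
E
```

```text
t 17.2 pos [496.52 241.71 140.91] F [ 0.69  0.18 -3.23] gap 59.4
shift cm [1.19 0.   0.02] turn [-0.11  0.04 -0.12] |w| 0.16915268152063387
```

Aligned within 0.2 mm. Lowering slowly.

servo_tool(
  commands=[
    [[255,0.2,0,0,0,0,0],[255,0.4,0,0,0,0,0],[255,0.6,0,0,0,0,0],[255,0.7,0,0,0,0,0],[255,0.8,0,0,0,0,0],[255,0.9,0,0,0,0,0],[255,0.9,0,0,0,0,0]],
  ],
)

```text
time: 17.9
tool_pos: [496.3, 241.7, 131.6]
tcp_rot: [81.7, 89.9, 65.0]
ft_force: [0.0, 0.6, -2.5]
finger_gap: 59.3
```

servo_tool(
  commands=[
    [[255,0.1,0,0,0,0,0],[255,0.2,0,0,0,0,0],[255,0.3,0,0,0,0,0],[255,0.3,0,0,0,0,0]],
  ],
)

```text
time: 18.3
tool_pos: [496.3, 241.7, 128.6]
tcp_rot: [82.7, 89.9, 66.0]
ft_force: [0.1, -0.1, -2.4]
finger_gap: 59.2
```

servo_tool(
  commands=[
    [[255,0.05,0,0,0,0,0],[255,0.1,0,0,0,0,0],[255,0.1,0,0,0,0,0],[255,0.1,0,0,0,0,0]],
  ],
)

```text
time: 18.7
tool_pos: [496.5, 241.8, 128.1]
tcp_rot: [71.8, 89.9, 55.1]
ft_force: [-1.8, 0.3, 0.5]
finger_gap: 59.3
```

Contact came at 128.1, close to the predicted seated height of about 128. Releasing and retreating straight up.

servo_tool(
  commands=[
    [[200,0,0,0,0,0,0],[100,0,0,0,0,0,0],[0,0,0,0,0,0,0],[0,0,0,0,0,0,0],[0,0,0,0,0,0,0],[0,0,0,0,0,0,0]],
  ],
)

```text
time: 19.3
tool_pos: [496.5, 241.8, 127.8]
tcp_rot: [74.4, 89.9, 57.7]
ft_force: [-0.0, -0.0, 0.1]
finger_gap: 85.3
```

servo_tool(
  commands=[
    [[0,-1,0,0,0,0,0],[0,-3,0,0,0,0,0],[0,-6,0,0,0,0,0],[0,-10,0,0,0,0,0],[0,-14,0,0,0,0,0],[0,-16,-3,0,0,0,0],[0,-17,-8,0,0,0,0],[0,-17,-10,0,0,0,0]],
  ],
)

```text
time: 20.1
tool_pos: [467.7, 143.6, 301.1]
tcp_rot: [33.0, 89.7, 16.2]
ft_force: [0.1, 0.5, -0.0]
finger_gap: 85.4
```

```bash
python3 - <<'E'
from bench import r
from h import *
s=r.sense();print(s["tool_pos"],s["ft_force"],s["finger_gap"])
for n,b in {"wrist":(0,560,0,330),"scene":(330,500,150,330),"top":(80,240,170,290)}.items():
    cal=r.calibration(n);p,d=r.snapshot(n); cv2.imwrite(f"pics/{n}13.png",p[:,:,::-1])
    W=cloud(d,cal); P=lidrect(W,*b,160,171);q=cv2.minAreaRect(P[:,:2].astype(np.float32))
    M=np.c_[P[:,:2]-P[:,:2].mean(0),np.ones(len(P))];co=np.linalg.lstsq(M,P[:,2],rcond=None)[0]
    print(n,np.median(P[:,2]),q,"slope deg",np.degrees(co[:2]))
print(r.sense()["time"])
E
```

```text
[467.73 143.58 301.09] [ 0.15  0.53 -0.02] 85.39613036155053
wrist 162.87931032891868 ((495.0663146972656, 235.84030151367188), (97.34284210205078, 60.213565826416016), 73.25847625732422) slope deg [ 0.07 -0.02]
scene 164.07214615802548 ((496.9002380371094, 239.57113647460938), (111.34085083007812, 63.55577850341797), 74.07091522216797) slope deg [-0.29  0.02]
top 164.12893933538624 ((481.2303161621094, 260.28875732421875), (84.9477310180664, 18.192441940307617), 73.33836364746094) slope deg [ 0.72 -0.79]
20.25
```

View pics/scene13.png

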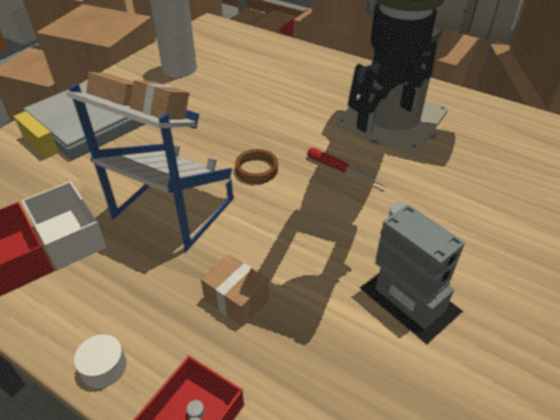

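View pics/wrist13.png

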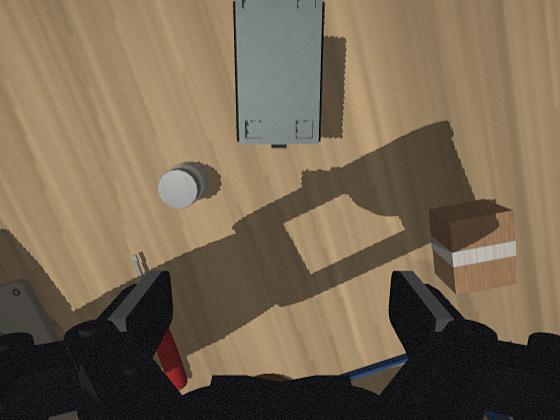

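In the scene view the three boxes stand square at (418,265), and the jar, carton and tape are where they were. The shallow box's top at 164.1 mm is exactly the seated height (126 + 38). Its centre is within 0.5 mm of the deep box's in the same camera. Handing in.

```bash
python3 -c "
from bench import r
print(r.hand_in()); print(r.sense()['time'])"
```

```text
the job is handed in; nothing more can be done
None
the job is handed in; nothing more can be done
```

I took the deep box off the rack and stacked it on the full box, then stacked the shallow box on the deep one. The job was handed in at about 20 s, and it reports no verdict.

- **Deep box:** its top measured 126.0 to 126.1 mm in the two fixed cameras, against 126 mm expected when seated. It sat level to about 0.1°. The contact force reading at set-down changed by about 7 N, well under the 60 N limit.
- **Shallow box:** its top measured 164.1 mm in both fixed cameras, against 164 mm expected when seated. Its centre was within about 0.5 mm of the deep box's in the scene camera, and it was level to within 0.3° there and 0.1° in the wrist view. The force change at set-down was about 3 N.
- **Other objects:** the carton, tape and jar looked unmoved in the last scene picture, though I did not re-measure them. The gripper was open, with no force reading and about 100 mm clear of the stack.

**Readings that disagreed:**
- The wrist camera read about 1 mm lower than the fixed cameras throughout.
- Its last view, and the top camera's views of the finished boxes, were partly cut off. Their lid centres could not be used as checks.
- I did not measure the full box's own centre. I took the deep box to be within 16 mm of it because it sits on the lid, which was about 11 mm off centre.

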